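# Call the line leader and point out the slip ring without its bush

### The job

One of the slip rings standing on the grey pallet was never given its steel bush, so its bore is empty. Press the big mushroom button on the call box right down to call the line leader, then show the fault: with the fingertips pointing down, two or three centimetres above the middle of that slip ring, hold there for about two seconds, and after that point down in the same way just above the middle of the empty blue bin it should go into, and finish there, still pointing. Do not touch, lift or move the slip rings, bins or other loose things, leave the small button alone, and come down over no other slip ring, nor the green tube or the bin of bushes.

Things in the scene. Friction and masses are not known exactly. Their poses are not given: they have to be found in the camera images.
- faulty_ring: the slip ring to point out: black, upright on the pallet like the others: two end flanges 78 mm across, 9 mm thick, a 64 mm barrel between, 66 mm high in all, and a plain open 38 mm bore right through with nothing in it; a connector stub on one side reaches 44 mm from the axis; origin at the centre of its underside, z up the bore (top at z = 66 mm)
- ring_a: a good slip ring, the same black housing of 78 mm by 66 mm, but with the steel bush in its bore: a bright collar 46 mm across with a 25 mm hole stands 12 mm above the top flange (78 mm high in all); loose on the pallet; leave it alone; origin at the centre of its underside, z up
- ring_b: a good slip ring, the same black housing of 78 mm by 66 mm, but with the steel bush in its bore: a bright collar 46 mm across with a 25 mm hole stands 12 mm above the top flange (78 mm high in all); loose on the pallet; leave it alone; origin at the centre of its underside, z up
- ring_c: a good slip ring, the same black housing of 78 mm by 66 mm, but with the steel bush in its bore: a bright collar 46 mm across with a 25 mm hole stands 12 mm above the top flange (78 mm high in all); loose on the pallet; leave it alone; origin at the centre of its underside, z up
- ring_d: a good slip ring, the same black housing of 78 mm by 66 mm, but with the steel bush in its bore: a bright collar 46 mm across with a 25 mm hole stands 12 mm above the top flange (78 mm high in all); loose on the pallet; leave it alone; origin at the centre of its underside, z up
- green_tube: a green plastic tube open at both ends, 68 mm across, 80 mm high, standing loose on the pallet in one of its six places; leave it alone; origin at the centre of its underside, z up
- pallet: the fixed grey pallet, a plate 210 mm (x) by 310 mm (y) by 8 mm on the bench; the five slip rings and the green tube stand on it in two rows of three, about 100 mm apart; origin at the centre of its underside
- empty_bin: the empty blue bin: 140 mm (x) by 110 mm (y) by 65 mm high, walls 4 mm, standing loose on the bench to one side of the pallet; origin at the centre of its underside, z up
- empty_bin_rim (a point): the middle of the empty bin's mouth, at the height of its rim (65 mm above the bench)
- stock_bin: the other blue bin, of the same size, with bright steel bushes in it that reach at most 2 mm above its rim; loose; leave it alone; origin at the centre of its underside
- call_button_top (a point): centre of the top of the mushroom button, a black domed head 40 mm across, 88 mm above the bench, on the call box: a fixed grey enclosure 72 mm (x) by 116 mm (y) by 56 mm high beside the pallet. A small flush button sits 57 mm from it along the box (towards the box's -y). Axes are those of the box, z up
- call_button (a joint): how far the mushroom button is pressed down: 0 out, 0.006 m right down; sprung: about 1.5 N starts it and 5 N holds it right down; it comes back by itself when let go
- reset_button (a joint): how far the small flush button on the call box is pressed (0 to 0.006 m): black, 21 mm across, inside a steel guard ring 33 mm across and 13 mm high on the box, 69 mm above the bench; leave it alone
- screwdriver: a screwdriver with a red handle, about 200 mm long and 30 mm thick, lying crosswise on the bench to the right of the robot's middle, nearer than the pallet; leave it alone; origin at the centre of its underside
- meter: a black hand-held meter, 160 by 85 by 32 mm, lying on the bench beyond the pallet; leave it alone; origin at the centre of its underside

How it is judged:
By the outcome, as a careful person would: the job done as asked, in the order asked, and still so for the second after the job is handed in, with the robot touching nothing.
It also fails if it takes over 50 s, if anything falls off the work surface, if the arm or the gripper's body presses on something with over 40 N, if the wrist force passes 120 N, or if a joint passes its speed limit or range.

### The arm

A 6-joint arm with a two-finger parallel gripper is mounted at the origin on the work surface. World frame = base frame: x ahead of the robot, y to its left, z up, the work surface at z = 0. Lengths are in m, angles in rad, forces in N, time in s.
With the tool pointing down it reaches from about 0.3 to 0.875 m from the base axis. Payload 6.4 kg.
Tool frame: the origin (TCP) lies between the finger pads, 19 mm behind the fingertips; this is the grasp point; z points along the fingers, y is the line along which they close (so a half turn about z gives the same grasp; the last joint's range is limited). The gripper opens to 85 mm and grips with 20 to 120 N. Pads are 22 mm wide; open, the fingers measure 114 mm over their backs; the gripper's body (76 mm by 85 mm) begins 54 mm behind the grasp point. The pads swing forward as they close: fully open they stand 13 mm farther back than shut.
Start: joints at [-1.315, 0.181, 1.607, -0, 1.354, -0.206], TCP at [0.256, -0.515, 0.25] pointing down, gripper open.
Joint ranges: [-2.99, 2.99], [-0.89, 2.07], [0.3, 2.58], [-1.14, 4.28], [0, 2.63], [-3.12, 3.12]. Speed limits (rad/s): [2.57, 2.57, 3.01, 3.14, 3.14, 3.14].

### API

Orientations are given as a unit quaternion [w, x, y, z].
In Python, from bench import ctrl gives the robot as it stands.
- The arm moves only by the shell command python3 -m pendant 'ROWS'. ROWS is JSON, a list that holds one entry, the list of rows, each a list of 7 numbers: the opening, from 0 (shut) to 1 (fully open), then the shift along the tool's x, y, z in mm, then the turn, a rotation vector about the tool's x, y, z in rad. A call has 1 to 5 rows; each row is the pose to reach, as a shift and turn from the pose commanded when the call began, along the tool's axes at that moment; what a row does not reach only later rows make up. A row lasts 1/12 s, in which the tool goes at most 41.7 mm and 7.16 degrees, less where a joint would pass 70% of its speed; a pose out of reach is approached as far as the arm can. A call with a gripper value outside its range is refused whole. The fingers move at their own pace and stop on an object; the grip force is fixed at half the most. Time passes only in rows, so rows that repeat a pose let the fingers close. It gives the time, the measured TCP pose, the force, the opening and the grip force at its end, in the units of the state.
- ctrl.get_obs(): the state, without advancing time (a new reading comes with each control period).
- ctrl.camera(name): name is "scene" or "top" or "wrist"; returns the picture (480x640x3 uint8, red, green, blue); there is no depth.
- ctrl.camera_params(name): a dict with "mtx" (3x3 intrinsics, pixels), "world_from_camera" (4x4, takes a point from camera to world coordinates); the wrist camera has in their place "tool_from_camera" (4x4, takes a point from camera to tool coordinates, whose origin is the TCP and whose axes are the flange's). Camera axes: x right, y down, z forward; pixel columns grow to the right and rows downward; lengths in m; the calibration is good to about 2 mm. A picture is of the moment at which its call begins: read the wrist's pose just before it. camera_params takes no time and is no camera call.
- ctrl.hand_in(): hands the job in; it is judged then, once.
Trained networks look in the newest picture that a camera, given by its name, has taken for a name from the list of things; names that differ only in an ending like _2 or _b are one class to them, and where a whole thing is asked for, a point or a joint stands for the part that bears it (a point fixed in the world has none). Each returns a list of dicts, best first, with "confidence" (0 to 1); they miss things now and then, are a little off and sometimes report something else, mostly with a low value. They report only what shows in the picture. A call takes as long as a camera call.
- ctrl.boxes_of(camera, name): "point" ([column, row] as shares, 0 to 1, of the picture: columns of its width, rows of its height, amid what is visible of it).
The state is a dict: "time_s": time; "q": joint angles; "dq": joint speeds; "joint_efforts": joint torques, N m; "eef_pos": TCP position; "eef_rot": TCP orientation; "wrist_force": force on the tool from outside, world axes, zero at the start; "torque": the same for the moment, N m; "opening": opening from 0.0 (shut) to 1.0 (fully open); "grasp_force": force on a finger pad.
Only numpy, scipy, OpenCV 4.12 (cv2) and the standard library are available. Lean on these libraries where they do the work, as an engineer would, in place of code of your own. Each camera call takes 0.05 s, during which the arm holds its last target. There are 200 camera calls.

## Working session

There is one attempt and no reset: what is moved stays moved. The work goes in short steps, Python scripts to look and compute and a shell command to move; the robot and the scene stay as the last step left them, time stands still between calls to the robot, and variables do not carry over. Pictures are saved under pics/ and viewed, at most 10 in all, crops included, and the job is handed in when it is done.

```bash
mkdir -p pics
cat > h.py <<'E'
import numpy as np, cv2
from bench import ctrl
def ray(cam,u,v,z):
    p=ctrl.camera_params(cam);K=np.array(p["mtx"])
    if cam=="wrist":
        from scipy.spatial.transform import Rotation as R
        o=ctrl.get_obs();q=o["eef_rot"];T=np.eye(4);T[:3,:3]=R.from_quat([q[1],q[2],q[3],q[0]]).as_matrix();T[:3,3]=o["eef_pos"];W=T@np.array(p["tool_from_camera"])
    else: W=np.array(p["world_from_camera"])
    d=W[:3,:3]@np.linalg.solve(K,[u,v,1]);c=W[:3,3]
    return c+d*(z-c[2])/d[2]
E
python3 - <<'E'
from h import *
for c in("top","scene"):
    cv2.imwrite(f"pics/{c}0.png",ctrl.camera(c)[:,:,::-1])
    for n,z in(("faulty_ring",.074),("ring_a",.086),("green_tube",.088),("empty_bin",.065),("stock_bin",.065),("call_button_top",.088),("call_button",.088),("reset_button",.069),("empty_bin_rim",.065)):
        for d in ctrl.boxes_of(c,n)[:6]:
            u,v=d["point"][0]*640,d["point"][1]*480
            print(c,n,round(d["confidence"],2),int(u),int(v),ray(c,u,v,z).round(3))
o=ctrl.get_obs();print(o["time_s"],o["eef_pos"],o["eef_rot"])
E
```

```text
top faulty_ring 0.82 282 219 [0.607 0.073 0.074]
top ring_a 0.84 368 281 [ 0.47  -0.114  0.086]
top ring_a 0.81 272 260 [0.516 0.093 0.086]
top ring_a 0.68 367 236 [ 0.569 -0.114  0.086]
top ring_a 0.58 327 230 [ 0.582 -0.027  0.086]
top green_tube 0.79 321 264 [ 0.507 -0.013  0.088]
top empty_bin 0.93 169 224 [0.598 0.325 0.065]
top empty_bin 0.54 367 281 [ 0.473 -0.115  0.065]
top stock_bin 0.69 178 320 [0.386 0.294 0.065]
top call_button_top 0.63 456 246 [ 0.548 -0.307  0.088]
top call_button 0.67 455 242 [ 0.556 -0.305  0.088]
top reset_button 0.64 481 246 [ 0.551 -0.368  0.069]
top empty_bin_rim 0.89 172 225 [0.596 0.317 0.065]
scene faulty_ring 0.6 357 246 [0.621 0.071 0.074]
scene ring_a 0.96 276 253 [ 0.603 -0.121  0.086]
scene ring_a 0.73 354 216 [0.541 0.086 0.086]
scene ring_a 0.71 316 247 [ 0.611 -0.027  0.086]
scene ring_a 0.67 274 216 [ 0.494 -0.104  0.086]
scene ring_a 0.66 195 254 [ 0.563 -0.304  0.086]
scene green_tube 0.85 313 216 [ 0.517 -0.01   0.088]
scene green_tube 0.68 194 252 [ 0.558 -0.305  0.088]
scene green_tube 0.63 356 332 [0.842 0.004 0.088]
scene green_tube 0.37 411 173 [0.437 0.273 0.088]
scene empty_bin 0.69 455 231 [0.631 0.321 0.065]
scene stock_bin 0.65 409 174 [0.418 0.279 0.065]
scene call_button_top 0.46 194 253 [ 0.561 -0.305  0.088]
scene call_button 0.77 195 253 [ 0.561 -0.302  0.088]
scene reset_button 0.39 173 262 [ 0.56  -0.356  0.069]
scene empty_bin_rim 0.69 455 231 [0.629 0.322 0.065]
1.0 [ 0.25618977 -0.51478402  0.24999258] [ 1.52427216e-06  9.73470546e-01  2.28812362e-01 -1.22773974e-05]
```

View pics/top0.png

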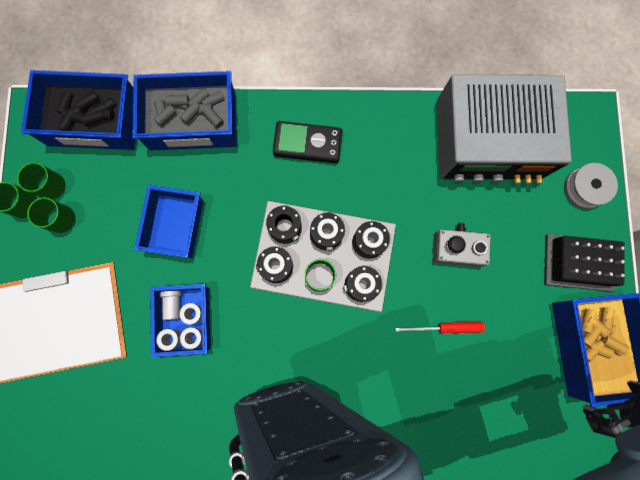

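View pics/scene0.png

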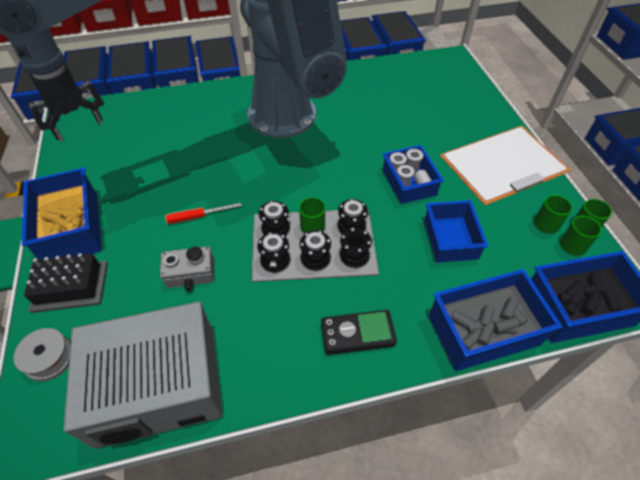

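The top view shows the bushless ring at about (284,224), top-left of the pallet. The mushroom button is at (457,244) and the small button is to its right at (480,247). The empty bin is at (169,222). The scene view agrees, so I'll close the fingers and move above the button.

```bash
python3 -m pendant '[[[0,180,-26,0,0,0,0],[0,180,-26,0,0,0,0],[0,180,-26,0,0,0,0],[0,180,-26,0,0,0,0],[0,180,-26,0,0,0,0]]]'; python3 -m pendant '[[[0,177,-26,30,0,0,0],[0,177,-26,30,0,0,0],[0,177,-26,30,0,0,0],[0,177,-26,30,0,0,0],[0,177,-26,30,0,0,0]]]';python3 -m pendant '[[[0,177,-26,30,0,0,0],[0,177,-26,30,0,0,0]]]'
cat > w.py <<'E'
import sys
from h import *
o=ctrl.get_obs();cv2.imwrite(f"pics/{sys.argv[1]}.png",ctrl.camera("wrist")[:,:,::-1])
for a in sys.argv[2:]:
    n,z=a.split(":");z=float(z)
    for d in ctrl.boxes_of("wrist",n)[:4]:
        u,v=d["point"][0]*640,d["point"][1]*480;print(n,round(d["confidence"],2),int(u),int(v),ray("wrist",u,v,z).round(4))
print(o["time_s"],o["eef_pos"].round(4),o["eef_rot"].round(4),o["opening"],o["wrist_force"])
E
python3 w.py w1 call_button_top:.088 call_button:.088 reset_button:.069
```

```text
time_s: 1.42
eef_pos: [0.4093, -0.408, 0.2502]
eef_rot: [-0.0, 0.973, 0.23, 0.001]
wrist_force: [-0.1, 0.3, 0.2]
opening: 0.292
grasp_force: 0.0
time_s: 1.83
eef_pos: [0.5558, -0.3052, 0.2188]
eef_rot: [-0.001, 0.973, 0.231, 0.0]
wrist_force: [-0.3, -0.9, -0.2]
opening: -0.002
grasp_force: 0.0
time_s: 2.0
eef_pos: [0.621, -0.2621, 0.2063]
eef_rot: [0.0, 0.974, 0.228, 0.0]
wrist_force: [0.3, -0.4, 1.0]
opening: 0.003
grasp_force: 0.0
reset_button 0.81 395 370 [ 0.5496 -0.3596  0.069 ]
2.0 [ 0.621  -0.2621  0.2063] [4.000e-04 9.736e-01 2.281e-01 1.000e-04] 0.0026994430376566974 [ 0.29749049 -0.38710782  1.01889261]
```

View pics/w1.png

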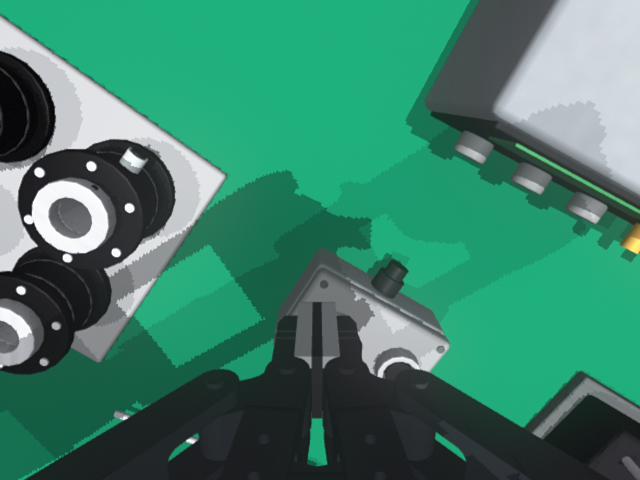

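I overshot by 83 mm by repeating the relative rows. The button is hidden behind the fingers, with the guard ring at (398,365), so I'll back off to see it.

```bash
python3 -m pendant '[[[0,-130,0,0,0,0,0],[0,-130,0,0,0,0,0],[0,-130,0,0,0,0,0],[0,-130,0,0,0,0,0],[0,-130,0,0,0,0,0]]]'; 
python3 w.py w2 call_button_top:.088 call_button:.088 reset_button:.069
```

```text
time_s: 2.62
eef_pos: [0.5008, -0.3226, 0.2069]
eef_rot: [0.0, 0.974, 0.226, -0.0]
wrist_force: [0.2, 0.7, 0.1]
opening: -0.002
grasp_force: 0.0
call_button_top 0.56 331 145 [ 0.5558 -0.3045  0.088 ]
call_button 0.71 336 144 [ 0.5582 -0.3058  0.088 ]
reset_button 0.76 409 193 [ 0.5508 -0.3617  0.069 ]
reset_button 0.23 35 125 [ 0.4872 -0.142   0.069 ]
2.6167 [ 0.5008 -0.3226  0.2069] [ 4.000e-04  9.741e-01  2.262e-01 -1.000e-04] -0.0018188773571143925 [0.21979708 0.69802205 0.13349467]
```

View pics/w2.png

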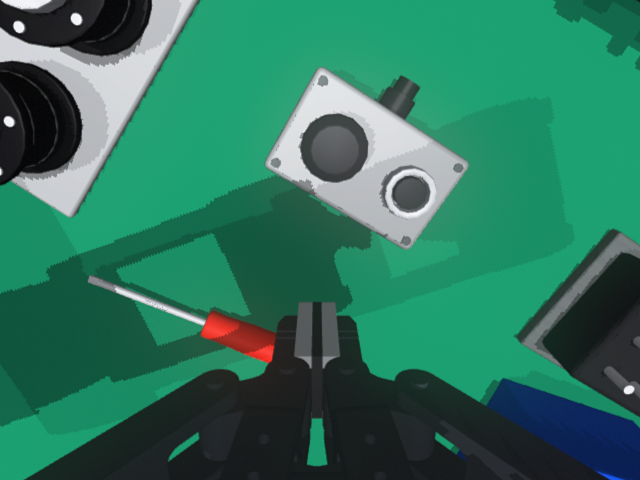

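The button dome is at (335,147), giving (0.557,-0.306), and the reset button at (409,193) is 57 mm away as specified. I'll go above it and down to 20 mm clear.

```bash
python3 -m pendant '[[[0,58,10,0,0,0,0],[0,58,10,0,0,0,0],[0,58,10,40,0,0,0],[0,58,10,80,0,0,0],[0,58,10,80,0,0,0]]]'; python3 -m pendant '[[[0,0,0,0,0,0,0],[0,0,0,0,0,0,0]]]'
```

```text
time_s: 3.23
eef_pos: [0.557, -0.2986, 0.1174]
eef_rot: [-0.006, 0.973, 0.23, -0.004]
wrist_force: [-1.5, 1.6, -2.2]
opening: 0.001
grasp_force: 0.0
time_s: 3.4
eef_pos: [0.5613, -0.3034, 0.1278]
eef_rot: [0.001, 0.973, 0.229, 0.0]
wrist_force: [-0.4, -0.1, 0.5]
opening: -0.001
grasp_force: 0.0
```

```bash
python3 -m pendant '[[[0,-5,0,4,0,0,0],[0,-5,0,8,0,0,0],[0,-5,0,12,0,0,0],[0,-5,0,16,0,0,0],[0,-5,0,18,0,0,0]]]'; python3 -m pendant '[[[0,0,0,2,0,0,0],[0,0,0,4,0,0,0],[0,0,0,6,0,0,0],[0,0,0,8,0,0,0],[0,0,0,8,0,0,0]]]'
```

```text
time_s: 3.82
eef_pos: [0.5555, -0.3056, 0.1081]
eef_rot: [0.0, 0.973, 0.229, 0.0]
wrist_force: [-0.3, 0.0, -0.7]
opening: -0.001
grasp_force: 0.0
time_s: 4.23
eef_pos: [0.5557, -0.3056, 0.1006]
eef_rot: [0.0, 0.973, 0.229, -0.0]
wrist_force: [-3.1, 1.0, 4.6]
opening: 0.0
grasp_force: 2.3
```

Just about at the bottom. I'll press a little further for certainty.

```bash
python3 -m pendant '[[[0,0,0,1,0,0,0],[0,0,0,2,0,0,0],[0,0,0,3,0,0,0],[0,0,0,3,0,0,0],[0,0,0,3,0,0,0]]]'
```

```text
time_s: 4.65
eef_pos: [0.5559, -0.3058, 0.1001]
eef_rot: [0.0, 0.973, 0.229, -0.0]
wrist_force: [-8.8, 4.1, 19.8]
opening: -0.001
grasp_force: 10.3
```

It's hard on the stop, with 20 N and no further travel. Next I'll lift and cross high towards the faulty ring.

```bash
python3 -m pendant '[[[0,0,0,-30,0,0,0],[0,0,0,-70,0,0,0],[0,0,0,-110,0,0,0],[0,0,0,-150,0,0,0],[0,0,0,-150,0,0,0]]]'; python3 -m pendant '[[[0,67,-160,0,0,0,0],[0,67,-160,0,0,0,0],[0,67,-160,0,0,0,0],[0,67,-160,0,0,0,0],[0,67,-160,0,0,0,0]]]'; python3 -m pendant '[[[0,67,-160,0,0,0,0],[0,67,-160,0,0,0,0],[0,67,-160,0,0,0,0],[0,67,-160,0,0,0,0],[0,67,-160,0,0,0,0]]]';python3 -m pendant '[[[0,0,0,0,0,0,0],[0,0,0,0,0,0,0]]]'
python3 w.py w3 faulty_ring:.074 ring_a:.086 green_tube:.088 empty_bin:.065
```

```text
time_s: 5.07
eef_pos: [0.5593, -0.3082, 0.2575]
eef_rot: [0.006, 0.973, 0.229, 0.005]
wrist_force: [1.3, -1.2, 1.0]
opening: -0.003
grasp_force: 0.0
time_s: 5.48
eef_pos: [0.5436, -0.1265, 0.2467]
eef_rot: [-0.001, 0.973, 0.231, 0.0]
wrist_force: [0.5, -0.5, 0.4]
opening: 0.004
grasp_force: 0.0
time_s: 5.9
eef_pos: [0.5322, 0.0461, 0.247]
eef_rot: [-0.001, 0.973, 0.231, 0.0]
wrist_force: [0.1, -0.2, -0.7]
opening: 0.0
grasp_force: 0.0
time_s: 6.07
eef_pos: [0.5333, 0.0405, 0.247]
eef_rot: [0.0, 0.973, 0.23, 0.0]
wrist_force: [0.7, -0.6, -0.6]
opening: 0.001
grasp_force: 0.0
faulty_ring 0.91 340 92 [0.6142 0.0621 0.074 ]
faulty_ring 0.55 438 336 [ 0.485  -0.0929  0.074 ]
ring_a 0.68 427 184 [ 0.588  -0.0174  0.086 ]
ring_a 0.68 245 206 [0.5186 0.0867 0.086 ]
ring_a 0.63 438 339 [ 0.4878 -0.0876  0.086 ]
ring_a 0.62 520 254 [ 0.5738 -0.1032  0.086 ]
green_tube 0.9 357 290 [ 0.4979 -0.0118  0.088 ]
green_tube 0.35 425 182 [ 0.5882 -0.0151  0.088 ]
empty_bin 0.63 30 25 [0.5614 0.2604 0.065 ]
6.0667 [0.5333 0.0405 0.247 ] [4.000e-04 9.733e-01 2.296e-01 1.000e-04] 0.000533767809083519 [ 0.6568817  -0.56431439 -0.57561453]
```

View pics/w3.png

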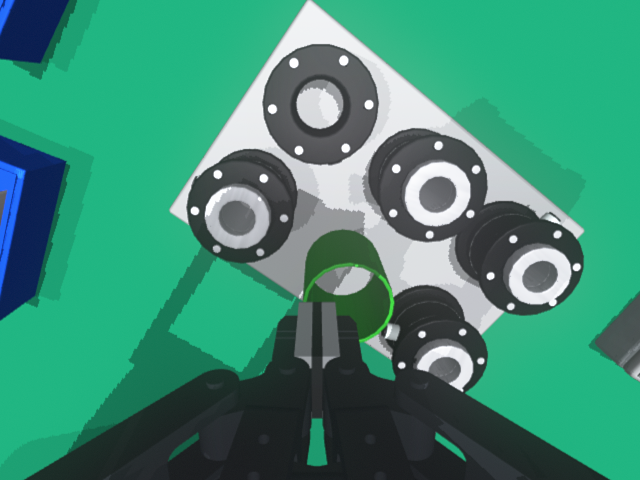

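The bore shows the pallet, and the flange centre is at about (320,104). The other four rings have white collars.

Run:
```python
from h import *
print(ray("wrist",320,104,.074),ray("wrist",263,104,.074),ray("wrist",378,104,.074))
print(ray("top",284,219,.074))
for c in [(149,185),(202,193),(193,259),(135,250)]: print(ray("top",*c,.065))
```

```text
[0.6015784  0.07085382 0.074     ] [0.58475403 0.10479533 0.074     ] [0.61869753 0.03631764 0.074     ]
[0.60923684 0.06916207 0.074     ]
[0.68752267 0.37426117 0.065     ]
[0.66963666 0.25455245 0.065     ]
[0.52055704 0.26861085 0.065     ]
[0.54003242 0.39684998 0.065     ]
```

```bash
python3 -m pendant '[[[0,40,2,0,0,0,0],[0,75,3,0,0,0,0],[0,75,3,0,0,0,0],[0,75,3,30,0,0,0],[0,75,3,60,0,0,0]]]'; python3 -m pendant '[[[0,0,0,20,0,0,0],[0,0,0,36,0,0,0],[0,0,0,45,0,0,0],[0,0,0,45,0,0,0],[0,0,0,45,0,0,0]]]'
```

```text
time_s: 6.73
eef_pos: [0.6037, 0.0704, 0.1882]
eef_rot: [0.001, 0.974, 0.228, 0.002]
wrist_force: [-0.4, 1.1, -0.1]
opening: 0.002
grasp_force: 0.0
time_s: 7.15
eef_pos: [0.6017, 0.0708, 0.1424]
eef_rot: [-0.0, 0.974, 0.228, -0.0]
wrist_force: [0.3, -0.0, -0.3]
opening: -0.001
grasp_force: 0.0
```

```bash
python3 -m pendant '[[[0,0,0,8,0,0,0],[0,0,0,16,0,0,0],[0,0,0,22,0,0,0],[0,0,0,24,0,0,0],[0,0,0,24,0,0,0]]]'; python3 -m pendant '[[[0,0,0,0,0,0,0],[0,0,0,0,0,0,0],[0,0,0,0,0,0,0]]]'; cat > /dev/null
python3 - <<'E'
from h import *
cv2.imwrite("pics/s4.png",ctrl.camera("scene")[:,:,::-1])
cv2.imwrite("pics/t4.png",cv2.resize(ctrl.camera("top")[160:340,130:400,::-1],None,fx=2.5,fy=2.5))
E
```

```text
time_s: 7.57
eef_pos: [0.6009, 0.0715, 0.1173]
eef_rot: [-0.0, 0.973, 0.229, -0.001]
wrist_force: [-1.5, 0.6, -0.6]
opening: -0.004
grasp_force: 0.0
time_s: 7.82
eef_pos: [0.6018, 0.0714, 0.1186]
eef_rot: [0.0, 0.973, 0.229, 0.0]
wrist_force: [-0.8, -0.4, -0.7]
opening: -0.002
grasp_force: 0.0
```

View pics/s4.png

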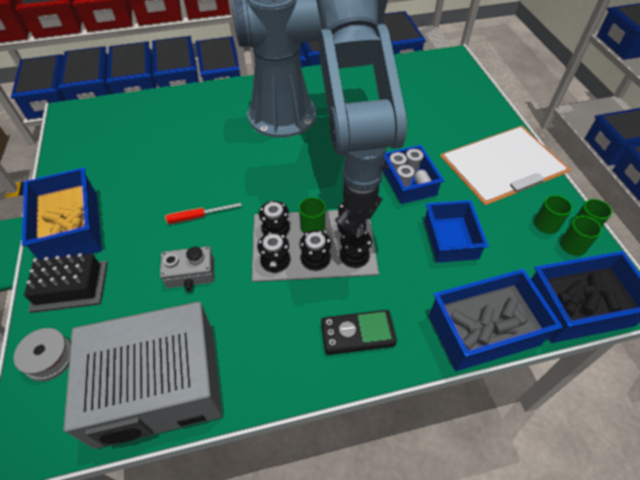

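The fingers are pointing above the faulty ring at about (355,235) and nothing is disturbed. I'll hold here for the rest of the two seconds.

```bash
Z='x'; python3 -m pendant '[[[0,0,0,0,0,0,0],[0,0,0,0,0,0,0],[0,0,0,0,0,0,0],[0,0,0,0,0,0,0],[0,0,0,0,0,0,0]]]' >/dev/null; python3 -m pendant '[[[0,0,0,0,0,0,0],[0,0,0,0,0,0,0],[0,0,0,0,0,0,0],[0,0,0,0,0,0,0],[0,0,0,0,0,0,0]]]' >/dev/null; python3 -m pendant '[[[0,0,0,0,0,0,0],[0,0,0,0,0,0,0],[0,0,0,0,0,0,0],[0,0,0,0,0,0,0],[0,0,0,0,0,0,0]]]'>/dev/null; python3 -m pendant '[[[0,0,0,0,0,0,0],[0,0,0,0,0,0,0],[0,0,0,0,0,0,0],[0,0,0,0,0,0,0],[0,0,0,0,0,0,0]]]'>/dev/null; python3 -m pendant '[[[0,0,0,0,0,0,0],[0,0,0,0,0,0,0],[0,0,0,0,0,0,0]]]'
```

```text
time_s: 9.83
eef_pos: [0.6015, 0.0714, 0.1182]
eef_rot: [-0.0, 0.973, 0.229, -0.0]
wrist_force: [-1.8, -0.5, 0.0]
opening: 0.004
grasp_force: 0.0
```

```bash
python3 -m pendant '[[[0,0,0,-20,0,0,0],[0,0,0,-55,0,0,0],[0,0,0,-95,0,0,0],[0,0,0,-130,0,0,0],[0,0,0,-130,0,0,0]]]'; python3 -m pendant '[[[0,17,-112,0,0,0,0],[0,17,-112,0,0,0,0],[0,17,-112,0,0,0,0],[0,17,-112,0,0,0,0]]]'; python3 -m pendant '[[[0,17,-112,0,0,0,0],[0,17,-112,0,0,0,0],[0,17,-112,0,0,0,0],[0,17,-112,0,0,0,0],[0,17,-112,0,0,0,0]]]'
python3 w.py w5 empty_bin:.065 empty_bin_rim:.065 stock_bin:.065
```

```text
time_s: 10.25
eef_pos: [0.6056, 0.0713, 0.2574]
eef_rot: [0.002, 0.973, 0.229, 0.007]
wrist_force: [1.8, -0.0, 1.1]
opening: 0.002
grasp_force: 0.0
time_s: 10.58
eef_pos: [0.5647, 0.1841, 0.2481]
eef_rot: [-0.001, 0.973, 0.231, -0.0]
wrist_force: [-0.2, 0.5, -0.4]
opening: 0.004
grasp_force: 0.0
time_s: 11.0
eef_pos: [0.5317, 0.2881, 0.248]
eef_rot: [0.0, 0.973, 0.23, -0.0]
wrist_force: [0.1, 0.1, -0.7]
opening: -0.001
grasp_force: 0.0
empty_bin 0.97 311 90 [0.6058 0.3266 0.065 ]
empty_bin_rim 0.74 306 91 [0.6041 0.329  0.065 ]
stock_bin 0.78 224 314 [0.4212 0.3141 0.065 ]
stock_bin 0.19 593 402 [ 0.4847 -0.0085  0.065 ]
11.0 [0.5317 0.2881 0.248 ] [ 2.000e-04  9.731e-01  2.303e-01 -0.000e+00] -0.001457783224061671 [ 0.12756542  0.08878617 -0.68743643]
```

View pics/w5.png

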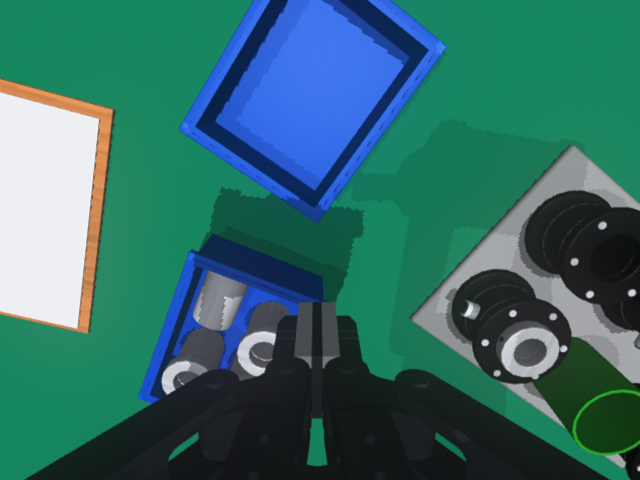

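The empty bin's rim corners are at (182,127) and (444,46), which puts the mouth centre at (313,87), about (0.607,0.325).

```bash
python3 -m pendant '[[[0,40,0,0,0,0,0],[0,80,1,0,0,0,0],[0,84,1,10,0,0,0],[0,84,1,40,0,0,0],[0,84,1,70,0,0,0]]]'; python3 -m pendant '[[[0,0,0,20,0,0,0],[0,0,0,40,0,0,0],[0,0,0,50,0,0,0],[0,0,0,50,0,0,0],[0,0,0,50,0,0,0]]]'
```

```text
time_s: 11.62
eef_pos: [0.6102, 0.3226, 0.1785]
eef_rot: [-0.0, 0.974, 0.228, 0.002]
wrist_force: [-0.1, 0.2, -0.9]
opening: 0.001
grasp_force: 0.0
time_s: 12.03
eef_pos: [0.6081, 0.3228, 0.1283]
eef_rot: [0.0, 0.974, 0.228, -0.0]
wrist_force: [-0.6, -0.4, 1.3]
opening: 0.002
grasp_force: 0.0
```

```bash
python3 -m pendant '[[[0,0,-2,7,0,0,0],[0,0,-2,14,0,0,0],[0,0,-2,19,0,0,0],[0,0,-2,19,0,0,0],[0,0,-2,19,0,0,0]]]'; python3 -m pendant '[[[0,0,0,0,0,0,0],[0,0,0,0,0,0,0],[0,0,0,0,0,0,0],[0,0,0,0,0,0,0],[0,0,0,0,0,0,0]]]';python3 -m pendant '[[[0,0,0,0,0,0,0],[0,0,0,0,0,0,0],[0,0,0,0,0,0,0],[0,0,0,0,0,0,0],[0,0,0,0,0,0,0]]]'; python3 -c "
from h import *
cv2.imwrite('pics/s6.png',ctrl.camera('scene')[:,:,::-1])"
```

```text
time_s: 12.45
eef_pos: [0.6066, 0.3254, 0.1089]
eef_rot: [0.0, 0.973, 0.229, -0.0]
wrist_force: [0.3, 0.5, 0.0]
opening: 0.001
grasp_force: 0.0
time_s: 12.87
eef_pos: [0.607, 0.3255, 0.1094]
eef_rot: [-0.0, 0.973, 0.229, 0.0]
wrist_force: [-0.7, 0.0, -0.2]
opening: -0.001
grasp_force: 0.0
time_s: 13.28
eef_pos: [0.6069, 0.3254, 0.1092]
eef_rot: [-0.0, 0.973, 0.229, -0.0]
wrist_force: [0.1, 0.4, -0.4]
opening: 0.005
grasp_force: 0.0
```

View pics/s6.png

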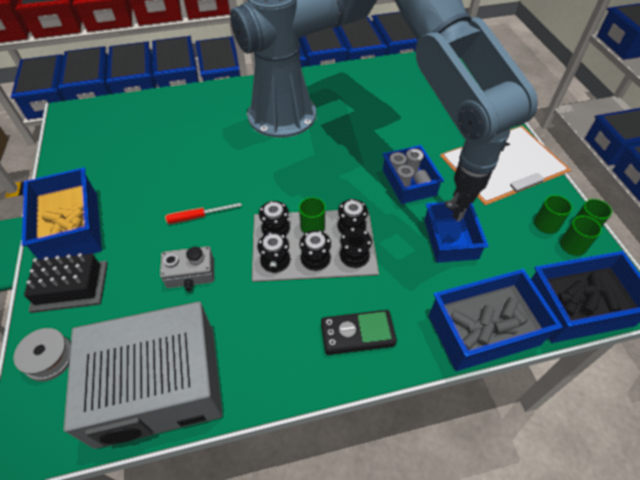

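The fingertips are over the empty bin's middle at about (455,215), and nothing else has moved.

```bash
python3 -c "
from bench import ctrl
print(ctrl.hand_in())"
```

```text
the job is handed in; nothing more can be done
None
```

The job is handed in: I pressed the call button down to its stop, pointed at the faulty ring for about 2.2 s, and finished pointing about 25 mm above the middle of the empty bin's mouth; the last picture showed nothing else moved.

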